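# Reset the tripped bench supply

### The arm

A 6-joint arm with a two-finger parallel gripper is mounted at the origin on a cart in front of the work surface, level with it; the furniture and walls round the work are solid. World frame = base frame: x ahead of the robot, y to its left, z up, the work surface at z = 0. Lengths are in m, angles in rad, forces in N, time in s.
With the tool pointing down it reaches from about 0.4 to 0.925 m from the base axis. Payload 3.4 kg.
Tool frame: the origin (TCP) lies at the very end of the fingers, on their centre line; the grasp point (between the pads) lies 19 mm behind it (manip.hold_point_z is the distance from the TCP to the grasp point, in m); z points along the fingers, y is the line along which they close (so a half turn about z gives the same grasp; the last joint's range is limited). The gripper opens to 85 mm and grips with 20 to 120 N. Pads are 22 mm wide; open, the fingers measure 114 mm over their backs; the gripper's body (76 mm by 85 mm) begins 54 mm behind the grasp point. The pads swing forward as they close: fully open they stand 13 mm farther back than shut.
Start: joints at [-1.268, 0.307, 1.506, -0, 1.328, -0.073], TCP at [0.211, -0.535, 0.231] pointing down, gripper open.
Joint ranges: [-3.12, 3.12], [-1.05, 2.28], [0.14, 2.33], [-1.42, 4.57], [0.1, 2.73], [-2.68, 2.68]. Speed limits (rad/s): [2.57, 2.57, 3.14, 3.14, 3.14, 3.14].

### API

Orientations are given as a unit quaternion [w, x, y, z].
In Python, from plant import manip, optics gives the robot as it stands.
- The arm moves only by the tool drive_tool, never from a script. Its argument "moves" is one flat list of numbers, 6 for each row, row after row: the shift along the tool's x, y, z in mm, then the turn, a rotation vector about the tool's x, y, z in rad. A call has 1 to 20 rows; each row is the pose to reach, as a shift and turn from the pose commanded when the call began, along the tool's axes at that moment; what a row does not reach only later rows make up. A row lasts 1/10 s, in which the tool goes at most 50 mm and 8.59 degrees, less where a joint would pass 70% of its speed; a pose out of reach is approached as far as the arm can. A call with a gripper value outside its range is refused whole. "jaw" is the finger opening in mm, from 0 to 85.4, set as the call begins (left out, the last holds). The fingers move at their own pace and stop on an object; "force" is the grip in N (left out, the last holds). Time passes only in rows, so rows that repeat a pose let the fingers close. It gives the time, the measured TCP pose, the force, the opening and the grip force at its end, in the units of the state.
- manip.state(): the state, without advancing time (a new reading comes with each control period).
- optics.snapshot(name): name is "side" or "top" or "wrist"; returns a dict with "pixels" (400x640x3 uint8, blue, green, red), "fx", "fy", "cx", "cy" (pixels), "k1" (the pictures are not rectified: a ray, as slopes to the right and down, at radius r is drawn at 1 + k1 r^2 times it, then the intrinsics apply), "position" and "attitude" of the camera in the world; the wrist camera has in their place "T_tool_cam" (4x4, takes a point from camera to tool coordinates, whose origin is the TCP and whose axes are the flange's). Camera axes: x right, y up, looking along -z (the intrinsics and any distortion apply to the point x, -y, -z); pixel columns grow to the right and rows downward; lengths in m; the calibration is good to about 2 mm. A picture is of the moment at which its call begins: read the wrist's pose just before it. There is no depth.
- manip.finish_job(): hands the job in; it is judged then, once.
The state is a dict: "time_s": time; "joints": joint angles; "qvel": joint speeds; "effort": joint torques, N m; "eef_pos": TCP position; "ee_rot": TCP orientation; "force": force on the tool from outside, world axes, zero at the start; "wrist_torque": the same for the moment, N m; "gripper_width": finger opening in m; "finger_force": force on a finger pad.
Only numpy, scipy, OpenCV 4.12 (cv2) and the standard library are available. Lean on these libraries where they do the work, as an engineer would, in place of code of your own. Each camera call takes 0.05 s, during which the arm holds its last target. There are 200 camera calls.

### The job

The bench supply has tripped: with the fingertips, push the sliding shutter on its top fully open by its tab, reach into the round well that it covered and press the sunken round key fully home, keeping it down for about a second. Then let the key come up and push the shutter fully closed again. Do not press the key in the square well, and leave the things lying round the box where they are.

Things in the scene. Friction and masses are not known exactly. Their poses are not given: they have to be found in the camera images.
- supply_box: Grey box fixed to the table, 110 (its x) by 200 (y) by 60 mm high, yaw within 75 deg; terminals on its +x face stick out 14 mm. Origin: centre of its underside, z up. In its flat top, on the line x = 0, are a round well near the -y end and a square one near the +y end. Guide rails 6 mm wide and 6 mm high stand on the top along y at x = -36 and +36 mm, from y = -93 to +31 mm.
- round_well (a point): Centre of the mouth of the round well, level with the box top (box frame 0, -62, 60 mm), axes as the box. The well is 51 mm in diameter, 24 mm deep. In its middle stands the reset key, a white disc 30 mm in diameter; its top lies 16 mm below the mouth when up, 22 mm when fully pressed.
- square_well (a point): Centre of the mouth of the square well, level with the box top (box frame 0, +62, 60 mm): 45 by 45 mm, 24 mm deep, with a square key 26 mm wide whose top is 16 mm below the mouth. Always uncovered; not to be pressed.
- shutter (a joint): Position of the sliding shutter in m, growing along the box's +y: 0 = closed (at its stop, centred over the round well), 0.064 = fully open (at its stop, mid box). Starts closed or up to 12 mm ajar. Slides with about 1.5 N of friction, stays where it is left, cannot be lifted off.
- shutter_tab (a point): Middle of the top edge of the shutter's tab, 80 mm above the table; moves with the shutter. The tab is an upright wall across the shutter's middle, 44 mm along the box's x, 6 mm thick along y. The shutter plate is 64 (x) by 60 mm (y), its upper face 4 mm above the box top, 16 mm below the tab's top. Push the tab's -y face to open, its +y face to close.
- round_key (a joint): Travel of the key in the round well in m: 0 = up, 0.006 = fully down. A spring returns it: about 1.2 N to start, about 5 N at the bottom.
- square_key (a joint): Travel of the key in the square well in m: 0 = up, 0.006 = down; same spring. Must not be pressed.
- bearing: Loose steel ball bearing, 53 mm in diameter, 15 mm high, on the table beside the box's -x face. Origin: centre of its underside. Leave alone.
- wrench: Loose small steel wrench, 147 by 24 by 6 mm, on the table beside the box's +x face. Origin: centre of its underside. Leave alone.
- flask: Loose small white round flask, 64 mm wide, 62 mm high, to the right of the box. Origin: centre of its underside. Leave alone.
- tape_roll: Loose roll of black electrical tape, 62 mm wide, 19 mm high, to the left of the box. Origin: centre of its underside. Leave alone.

How it is judged:
By the outcome, as a careful person would: the job done as asked, in the order asked, and still so for the second after the job is handed in, with the robot touching nothing.
It also fails if it takes over 54 s, if anything falls off the work surface, if the arm or the gripper's body presses on something with over 40 N, if the wrist force passes 120 N, or if a joint passes its speed limit or range.

## Working session

There is one attempt and no reset: what is moved stays moved. The work goes in short steps, Python scripts to look and compute and a tool call to move; the robot and the scene stay as the last step left them, time stands still between calls to the robot, and variables do not carry over. Pictures are saved under pics/ and viewed, at most 10 in all, crops included, and the job is handed in when it is done.

Besides the shell and the picture viewer there is one more tool, called after "Request:" as name(argument=value, ...) on one line, values as JSON. drive_tool: Moves the arm, as the interface text tells. Its arguments: {"type":"object","properties":{"moves":{"type":"array","items":{"type":"number"}},"jaw":{"type":"number"},"force":{"type":"number"}},"required":["moves"]}

```bash
mkdir -p pics; ls
python3 - <<'E'
from plant import manip, optics
import cv2
print(manip.state())
for n in ("top","side"):
    s=optics.snapshot(n); cv2.imwrite(f"pics/{n}0.png",s["pixels"])
    print({k:v for k,v in s.items() if k!="pixels"})
print(optics.snapshot("wrist")["T_tool_cam"], manip.hold_point_z)
E
```

```text
pics
{'time_s': 0.0, 'joints': array([-1.26848684e+00,  3.07596811e-01,  1.50767160e+00, -1.23165512e-05,
        1.32839590e+00, -7.35067493e-02]), 'qvel': array([-0.00044163, -0.00198017, -0.00072345, -0.00090198, -0.00085458,
        0.00056694]), 'effort': array([ 3.66822991e-03, -4.57539940e+01, -2.51918077e+01,  1.67519524e-04,
        1.32275050e-02,  9.54187556e-07]), 'eef_pos': array([ 0.21080523, -0.53421631,  0.23036808]), 'ee_rot': array([-1.02837405e-03,  9.82396353e-01,  1.86805604e-01, -1.24179370e-04]), 'force': array([-0.45010826,  0.16132022,  0.07422613]), 'wrist_torque': array([ 0.0048472 , -0.02137027, -0.01061995]), 'finger_force': 0.0, 'gripper_width': 0.08552285030259511}
{'fx': 428.62867664369094, 'fy': 428.62867664369094, 'cx': 321.4454660289577, 'cy': 206.47668651868207, 'k1': -0.09584385073403845, 'position': array([ 0.43497875, -0.08863648,  1.02937989]), 'attitude': array([-0.7036506 , -0.03052478,  0.04342849,  0.70856054])}
{'fx': 365.30669876703166, 'fy': 365.30669876703166, 'cx': 323.4115763919409, 'cy': 199.80953285411147, 'k1': -0.024022785314387736, 'position': array([ 0.48789858, -0.87796033,  0.43953613]), 'attitude': array([ 0.84267944,  0.53820069, -0.00710245, -0.01345101])}
[[ 1.33038665e-04  9.58638674e-01  2.84625851e-01  7.23510473e-02]
 [ 9.99999745e-01  7.21642680e-05 -7.10469862e-04  1.53234276e-04]
 [-7.01623702e-04  2.84625873e-01 -9.58638420e-01 -1.42808907e-01]
 [ 0.00000000e+00  0.00000000e+00  0.00000000e+00  1.00000000e+00]] 0.0187
```

View pics/top0.png

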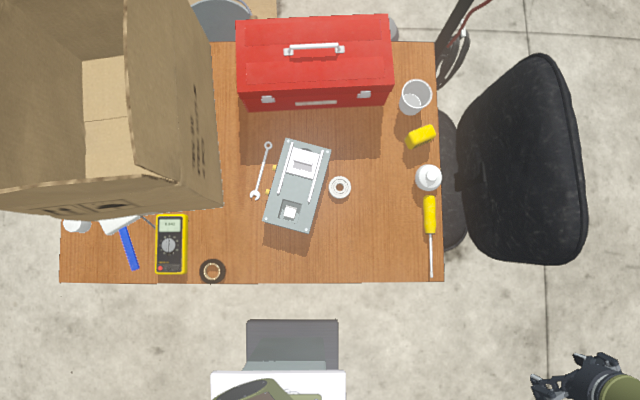

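View pics/side0.png

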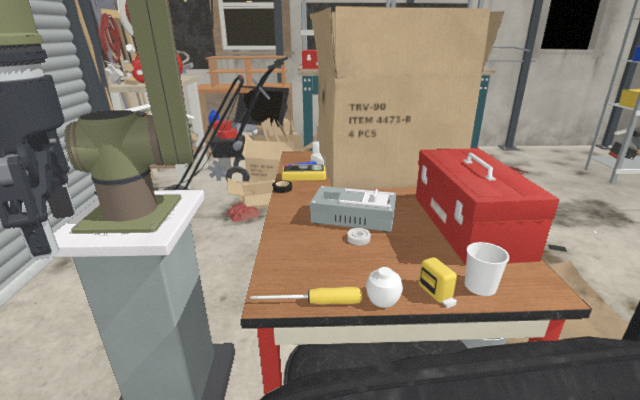

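The top view shows the box near (297,186). The shutter is at its far end, about (305,158), the square well at the near end, about (290,211), the wrench is on the left and the bearing on the right. Next I'll cast the top-face corners.

```bash
cat > h.py <<'E'
import numpy as np, cv2
from plant import manip, optics
from scipy.spatial.transform import Rotation as R
def rot(q): return R.from_quat([q[1],q[2],q[3],q[0]])
def cam(s,st=None):
    if "position" in s: return np.array(s["position"]), rot(s["attitude"]).as_matrix()
    T=np.array(s["T_tool_cam"]); Rt=rot(st["ee_rot"]).as_matrix()
    return Rt@T[:3,3]+st["eef_pos"], Rt@T[:3,:3]
def cast(s,uv,z,st=None):
    p,M=cam(s,st); K=np.array([[s["fx"],0,s["cx"]],[0,s["fy"],s["cy"]],[0,0,1]])
    n=cv2.undistortPoints(np.array(uv,float).reshape(-1,1,2),K,np.array([s["k1"],0,0,0.]))[:,0]
    d=np.c_[n[:,0],-n[:,1],-np.ones(len(n))]@M.T
    return p+d*((z-p[2])/d[:,2])[:,None]
def proj(s,P,st=None):
    p,M=cam(s,st); c=(np.atleast_2d(P)-p)@M; n=np.c_[c[:,0],-c[:,1]]/-c[:,2:]
    n=n*(1+s["k1"]*(n**2).sum(1))[:,None]
    return n*[s["fx"],s["fy"]]+[s["cx"],s["cy"]]
E
python3 - <<'E'
from h import *
s=optics.snapshot("top"); im=s["pixels"]
c=im[125:245,245:365]; cv2.imwrite("pics/crop1.png",cv2.resize(c,None,fx=5,fy=5,interpolation=cv2.INTER_CUBIC))
hsv=cv2.cvtColor(im,cv2.COLOR_BGR2HSV); m=((hsv[...,1]<60)).astype(np.uint8)*255
k=np.zeros_like(m);k[125:245,245:365]=m[125:245,245:365]
cs,_=cv2.findContours(cv2.morphologyEx(k,cv2.MORPH_OPEN,np.ones((5,5))),0,2)
b=max(cs,key=cv2.contourArea)
W=cast(s,b.reshape(-1,2),0.06)[:,:2].astype(np.float32)
r=cv2.minAreaRect(W); print(r, cv2.boxPoints(r))
E
```

```text
((0.5870980024337769, -0.05039402097463608), (0.11297590285539627, 0.2031966745853424), 74.25904083251953) [[ 0.47398525 -0.0772011 ]
 [ 0.6695617  -0.13232604]
 [ 0.70021075 -0.02358694]
 [ 0.5046343   0.03153799]]
```

View pics/crop1.png

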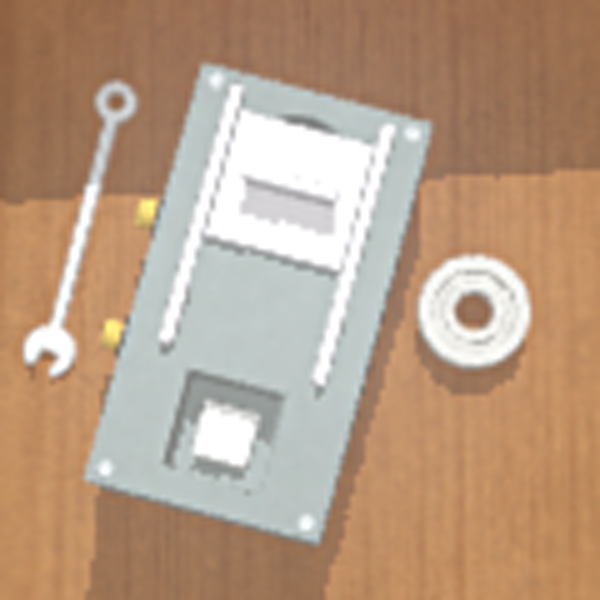

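Request:
drive_tool(moves=[20,-12,0,0,0,-0.1,60,-36,0,0,0,-0.2,105,-62,0,0,0,-0.3,145,-86,0,0,0,-0.4,185,-110,0,0,0,-0.5,225,-133,0,0,0,-0.6,265,-157,0,0,0,-0.7,305,-180,0,0,0,-0.8,345,-204,5,0,0,-0.9,385,-228,5,0,0,-0.92,425,-251,5,0,0,-0.92,465,-275,10,0,0,-0.92,500,-296,10,0,0,-0.92,520,-308,10,0,0,-0.92,527,-312,10,0,0,-0.92,527,-312,10,0,0,-0.92,527,-312,10,0,0,-0.92,527,-312,10,0,0,-0.92], jaw=0)

```text
time_s: 2.0
eef_pos: [0.5857, -0.0525, 0.2213]
ee_rot: [-0.0, 0.798, 0.603, -0.0]
force: [1.1, -0.6, 0.8]
gripper_width: 0.0001
finger_force: 0.0
```

Run:
```python
from h import *
st=manip.state(); s=optics.snapshot("wrist")
cv2.imwrite("pics/w1.png",s["pixels"]); print(st["time_s"],st["eef_pos"],st["ee_rot"],st["force"])
c=np.array([.587,-.050]);a=np.radians(74.3);ex=np.array([np.cos(a),np.sin(a)]);ey=np.array([-ex[1],ex[0]])
for x,y,z in [(55,100,60),(-55,100,60),(55,-100,60),(-55,-100,60),(36,-93,66),(-36,31,66),(0,-62,80)]:
    print((x,y,z),proj(s,[*(c+ex*x/1e3+ey*y/1e3),z/1e3],st).round())
```

```text
2.0 [ 0.58572904 -0.05253556  0.22132278] [-5.04432666e-05  7.97834151e-01  6.02876844e-01 -4.20065795e-04] [ 1.05172127 -0.57603091  0.84200209]
(55, 100, 60) [[215. 121.]]
(-55, 100, 60) [[226. 232.]]
(55, -100, 60) [[431. 121.]]
(-55, -100, 60) [[421. 231.]]
(36, -93, 66) [[424. 142.]]
(-36, 31, 66) [[292. 216.]]
(0, -62, 80) [[392. 184.]]
```

View pics/w1.png

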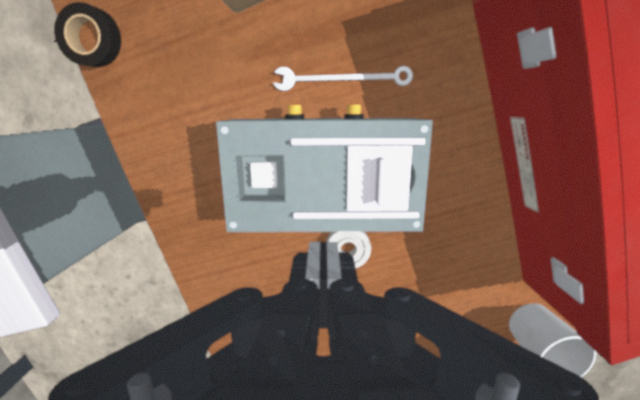

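The wrist view confirms the box pose. Its corners at (217,121), (433,121), (423,232) and (226,232) fall within 2 px of the predictions. The tab's top edge is near column 383, so the shutter is about 9 mm ajar. Next I go down behind the tab's -y face.

Request:
drive_tool(moves=[2,30,10,0,0,0,3,65,20,0,0,0,3,86,40,0,0,0,3,87,80,0,0,0,3,87,115,0,0,0,3,87,135,0,0,0,3,87,145,0,0,0,3,87,149,0,0,0,3,87,149,0,0,0])

```text
time_s: 2.95
eef_pos: [0.6715, -0.0726, 0.0728]
ee_rot: [0.0, 0.798, 0.603, 0.0]
force: [-0.2, -0.1, -0.1]
gripper_width: 0.0003
finger_force: 0.0
```

Run:
```python
from h import *
st=manip.state(); s=optics.snapshot("wrist")
cv2.imwrite("pics/w2.png",s["pixels"]); print(st["time_s"],st["eef_pos"],st["ee_rot"],st["force"])
c=np.array([.587,-.050]);a=np.radians(74.3);ex=np.array([np.cos(a),np.sin(a)]);ey=np.array([-ex[1],ex[0]])
d=st["eef_pos"][:2]-c; print(d@ex,d@ey)
for p in [(22,-56,80),(-22,-56,80),(36,-93,66),(36,31,66)]: 
    x,y,z=np.array(p)/1e3; print(p,proj(s,[*(c+ex*x+ey*y),z],st).round())
```

```text
2.95 [ 0.67154331 -0.0725785   0.07280647] [3.00894624e-04 7.97559276e-01 6.03240462e-01 2.36889922e-04] [-0.20655576 -0.14402473 -0.05757424]
0.0011413215152837226 -0.08749889867327205
(22, -56, 80) [[253. 224.]]
(-22, -56, 80) [[259. 307.]]
(36, -93, 66) [[334. 186.]]
(36, 31, 66) [[ 82. 187.]]
```

View pics/w2.png

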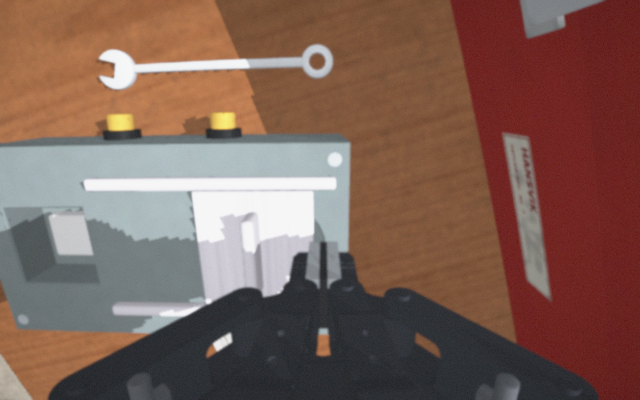

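The tab's top is at (250–260, 213–300). Its -y face is about 29 mm from the tool axis, and the fingers are clear over the plate. Now I push it open.

Request:
drive_tool(moves=[-1,-4,3,0,0,0,-1,-10,3,0,0,0,-1,-15,3,0,0,0,-1,-20,3,0,0,0,-1,-25,3,0,0,0,-1,-30,3,0,0,0,-1,-35,3,0,0,0,-1,-40,3,0,0,0,-1,-45,3,0,0,0,-1,-50,3,0,0,0,-1,-55,3,0,0,0,-1,-60,3,0,0,0,-1,-64,3,0,0,0,-1,-68,3,0,0,0,-1,-70,3,0,0,0,-1,-70,3,0,0,0])

```text
time_s: 4.6
eef_pos: [0.6029, -0.0537, 0.0691]
ee_rot: [-0.0, 0.797, 0.604, -0.0]
force: [1.3, 0.4, 0.6]
gripper_width: 0.0003
finger_force: 0.5
```

Request:
drive_tool(moves=[0,-2,0,0,0,0,0,-4,0,0,0,0,0,-5,0,0,0,0,0,-6,0,0,0,0,0,-6,0,0,0,0])

```text
time_s: 5.1
eef_pos: [0.6009, -0.053, 0.0696]
ee_rot: [0.002, 0.797, 0.604, 0.002]
force: [6.3, -2.6, -2.0]
gripper_width: -0.0002
finger_force: 2.9
```

Request:
drive_tool(moves=[0,10,0,0,0,0,0,30,-10,0,0,0,0,46,-25,0,0,0,0,51,-30,0,0,0,0,51,-30,0,0,0,0,51,-30,0,0,0])

```text
time_s: 5.7
eef_pos: [0.6452, -0.0657, 0.0983]
ee_rot: [-0.001, 0.797, 0.604, -0.001]
force: [0.0, 0.4, -0.7]
gripper_width: -0.0
finger_force: 0.0
```

Run:
```python
from h import *
st=manip.state(); s=optics.snapshot("wrist")
cv2.imwrite("pics/w3.png",s["pixels"]); print(st["time_s"],st["eef_pos"],st["ee_rot"],st["force"])
c=np.array([.587,-.050]);a=np.radians(74.3);ex=np.array([np.cos(a),np.sin(a)]);ey=np.array([-ex[1],ex[0]])
d=st["eef_pos"][:2]-c; print(d@ex,d@ey)
for p in [(25.5,-62,60),(0,-36.5,60),(22,2,80),(36,-93,66),(36,31,66),(32,32,64),(15,-62,44)]: 
    x,y,z=np.array(p)/1e3; print(p,proj(s,[*(c+ex*x+ey*y),z],st).round())
```

```text
5.7 [ 0.6452309  -0.06573781  0.09831251] [-0.00120776  0.79734985  0.60351526 -0.00104916] [ 0.00895415  0.3709244  -0.74998821]
0.0006066456385926955 -0.06031706343569079
(25.5, -62, 60) [[326. 189.]]
(0, -36.5, 60) [[284. 230.]]
(22, 2, 80) [[205. 205.]]
(36, -93, 66) [[382. 174.]]
(36, 31, 66) [[161. 174.]]
(32, 32, 64) [[161. 180.]]
(15, -62, 44) [[326. 199.]]
```

View pics/w3.png

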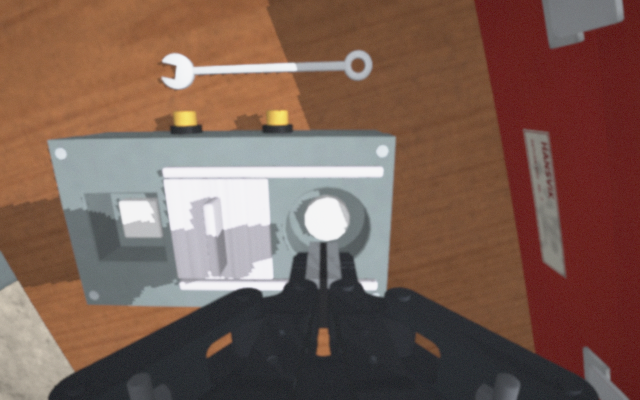

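The shutter is fully open, with its left edge at (163,180), level with the rail end. The round well spans columns 285–371 with the key at (326,218), so the TCP is 1–2 mm off centre. Now down to the key.

Request:
drive_tool(moves=[0,2,5,0,0,0,0,2,15,0,0,0,0,2,25,0,0,0,0,2,35,0,0,0,0,2,43,0,0,0,0,2,48,0,0,0,0,2,52,0,0,0,0,2,54,0,0,0,0,2,56,0,0,0,0,2,58,0,0,0,0,2,60,0,0,0,0,2,62,0,0,0,0,2,62,0,0,0])

```text
time_s: 7.05
eef_pos: [0.6491, -0.0668, 0.0381]
ee_rot: [0.0, 0.797, 0.604, 0.0]
force: [-0.7, 0.6, 4.9]
gripper_width: 0.0003
finger_force: 2.6
```

Nearly home. I press a little more and hold.

Request:
drive_tool(moves=[0,0,2,0,0,0,0,0,3,0,0,0,0,0,3,0,0,0,0,0,3,0,0,0])

```text
time_s: 7.45
eef_pos: [0.6492, -0.0667, 0.0378]
ee_rot: [0.001, 0.797, 0.604, 0.001]
force: [-6.1, 0.6, 20.6]
gripper_width: -0.0001
finger_force: 10.1
```

Request:
drive_tool(moves=[0,0,3,0,0,0,0,0,3,0,0,0,0,0,3,0,0,0,0,0,3,0,0,0,0,0,3,0,0,0,0,0,3,0,0,0,0,0,3,0,0,0,0,0,3,0,0,0,0,0,3,0,0,0,0,0,3,0,0,0,0,0,3,0,0,0])

```text
time_s: 8.55
eef_pos: [0.6492, -0.0667, 0.0374]
ee_rot: [0.001, 0.797, 0.604, 0.001]
force: [-10.3, 1.0, 35.2]
gripper_width: -0.0002
finger_force: 17.4
```

Request:
drive_tool(moves=[0,0,-4,0,0,0,0,0,-12,0,0,0,0,0,-25,0,0,0,0,0,-45,0,0,0,0,0,-65,0,0,0,0,-5,-74,0,0,0,0,-25,-74,0,0,0,0,-50,-74,0,0,0,0,-75,-74,0,0,0,0,-90,-74,0,0,0,0,-94,-74,0,0,0,0,-94,-74,0,0,0,0,-94,-74,0,0,0])

```text
time_s: 9.85
eef_pos: [0.5596, -0.0414, 0.1054]
ee_rot: [0.001, 0.797, 0.604, 0.0]
force: [0.5, -0.4, 0.1]
gripper_width: -0.0
finger_force: 0.0
```

Request:
drive_tool(moves=[0,0,10,0,0,0,0,0,22,0,0,0,0,0,31,0,0,0,0,0,36,0,0,0,0,0,36,0,0,0,0,5,36,0,0,0,0,10,36,0,0,0,0,15,36,0,0,0,0,21,36,0,0,0,0,27,36,0,0,0,0,33,36,0,0,0,0,39,36,0,0,0,0,45,36,0,0,0,0,51,36,0,0,0,0,57,36,0,0,0,0,62,36,0,0,0,0,66,36,0,0,0,0,69,36,0,0,0,0,71,36,0,0,0,0,71,36,0,0,0])

```text
time_s: 11.85
eef_pos: [0.627, -0.0606, 0.0692]
ee_rot: [0.0, 0.797, 0.604, 0.0]
force: [-0.2, 0.3, -0.1]
gripper_width: -0.0001
finger_force: 0.2
```

Request:
drive_tool(moves=[0,1,0,0,0,0,0,3,0,0,0,0,0,5,0,0,0,0,0,6,0,0,0,0,0,6,0,0,0,0])

```text
time_s: 12.35
eef_pos: [0.6319, -0.062, 0.0691]
ee_rot: [-0.001, 0.797, 0.604, -0.0]
force: [-2.9, 0.7, 1.1]
gripper_width: -0.0004
finger_force: 1.6
```

Request:
drive_tool(moves=[0,1,0,0,0,0,0,2,0,0,0,0,0,3,0,0,0,0,0,3,0,0,0,0,0,3,0,0,0,0])

```text
time_s: 12.85
eef_pos: [0.6322, -0.0621, 0.069]
ee_rot: [-0.002, 0.797, 0.604, -0.002]
force: [-7.5, 1.8, 5.6]
gripper_width: 0.0003
finger_force: 4.9
```

It's at the stop: 3 mm commanded gave 0.3 mm of motion and the force rose. I back off, lift and check.

Request:
drive_tool(moves=[0,-5,0,0,0,0,0,-15,0,0,0,0,0,-25,-10,0,0,0,0,-40,-40,0,0,0,0,-50,-80,0,0,0,0,-50,-120,0,0,0,0,-50,-145,0,0,0,0,-50,-150,0,0,0,0,-50,-150,0,0,0,0,-50,-150,0,0,0])

```text
time_s: 13.85
eef_pos: [0.5862, -0.0492, 0.2181]
ee_rot: [-0.001, 0.797, 0.604, -0.001]
force: [-0.7, 0.4, -0.1]
gripper_width: -0.0001
finger_force: 0.0
```

Run:
```python
from h import *
st=manip.state(); s=optics.snapshot("wrist")
cv2.imwrite("pics/w4.png",s["pixels"]); print(st["time_s"],st["eef_pos"],st["force"])
c=np.array([.587,-.050]);a=np.radians(74.3);ex=np.array([np.cos(a),np.sin(a)]);ey=np.array([-ex[1],ex[0]])
for p in [(32,-92,64),(32,-32,64),(0,-59,80),(36,-93,66),(36,31,66)]: 
    x,y,z=np.array(p)/1e3; print(p,proj(s,[*(c+ex*x+ey*y),z],st).round())
```

```text
13.85 [ 0.58616397 -0.04915384  0.21813421] [-0.74357758  0.36674898 -0.08500308]
(32, -92, 64) [[424. 151.]]
(32, -32, 64) [[359. 150.]]
(0, -59, 80) [[390. 188.]]
(36, -93, 66) [[426. 147.]]
(36, 31, 66) [[290. 146.]]
```

View pics/w4.png

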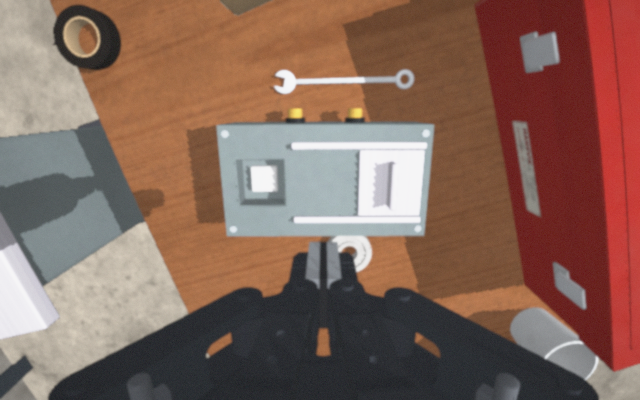

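The shutter spans columns 358–425 and the predicted closed position is 359–424, so it's fully closed. The bearing, wrench and tape are where they were. Handing in.

```bash
python3 -c "
from plant import manip
print(manip.finish_job())"
```

```text
the job is handed in; nothing more can be done
None
```

The job is handed in after about 14 s: I opened the shutter to its stop, held the round key fully down for about 1.5 s and released it, then closed the shutter to its stop, leaving the square key and the loose items untouched; the hand-in returned no verdict.

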